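# Put the weight set back in its block

## Robot

A 6-joint arm with a two-finger parallel gripper is mounted at the origin on a cart in front of the work surface, level with it; the furniture and walls round the work are solid. World frame = base frame: x ahead of the robot, y to its left, z up, the work surface at z = 0. Lengths are in mm, angles in rad, forces in N, time in s.
With the tool pointing down it reaches from about 425 to 950 mm from the base axis. Payload 3.5 kg.
Tool frame: the origin (TCP) lies between the finger pads; the fingertips stand 17 mm ahead of it and the grasp point (between the pads) lies 2 mm behind it; z points along the fingers, x is the direction in which the jaws open and shut, and the axes are right-handed (so a half turn about z gives the same grasp; the last joint's range is limited). The gripper opens to 85 mm and grips with 20 to 120 N. Pads are 22 mm wide; open, the fingers measure 114 mm over their backs; the gripper's body (76 mm by 85 mm) begins 54 mm behind the grasp point. The pads swing forward as they close: fully open they stand 13 mm farther back than shut.
Start: joints at [-1.467, 0.286, 1.577, -0, 1.279, -0.15], TCP at [169.507, -653.356, 248.325] pointing down, gripper open.
Joint ranges: [-2.77, 2.77], [-0.9, 2.22], [0.21, 2.48], [-1.53, 4.67], [0.24, 2.81], [-2.84, 2.84]. Speed limits (rad/s): [2.79, 2.79, 3.14, 3.14, 3.14, 3.14].

## Interface

Orientations are given as a unit quaternion [x, y, z, w].
In Python, from station import env gives the robot as it stands. The module is installed in compiled form; this text tells all that it offers.
- The arm moves only by the tool arm_command, never from a script. Its argument "targets" is a list that holds one entry, the list of rows, each a list of 5 numbers: the shift along the tool's x, y, z in mm, then the turn about the tool's z in degrees, then the finger opening in mm, from 0 to 85.4. A call has 1 to 20 rows; each row shifts and turns the pose as measured when the row begins, along the tool's axes as they then stand; what a row does not reach is not made up. A row lasts 1/10 s, in which the tool goes at most 50 mm and 8.59 degrees, less where a joint would pass 70% of its speed; a pose out of reach is approached as far as the arm can. A call is refused whole if a number of a shift passes 50 or a number of a turn 8.59, either way. A call with a gripper value outside its range is refused whole. The fingers move at their own pace and stop on an object; "squeeze" is the grip in N (left out, the last holds). Time passes only in rows, so rows that do not move let the fingers close. It gives the time, the measured TCP pose, the force and the opening at its end, in the units of the state.
- env.observe(): the state, without advancing time (a new reading comes with each control period).
- env.read_camera(name): name is "scene" or "top"; returns a dict with "frame" (384x512x3 uint8, blue, green, red), "fx", "fy", "cx", "cy" (pixels), "world_from_camera" (4x4, takes a point from camera to world coordinates). Camera axes: x right, y down, z forward; pixel columns grow to the right and rows downward; lengths in mm; the calibration is good to about 2 mm. A picture is of the moment at which its call begins. There is no depth.
- env.hand_in(): hands the job in, once; it reports no verdict.
The state is a dict: "time": time; "joints": joint angles; "joint_velocities": joint speeds; "effort": joint torques, N m; "tcp_pos": TCP position; "tool_rot": TCP orientation; "force": force on the tool from outside, world axes, zero at the start; "torque": the same for the moment, N m; "finger_gap": finger opening in mm.
Only numpy, scipy, OpenCV 4.12 (cv2) and the standard library are available. Lean on these libraries where they do the work, as an engineer would, in place of code of your own. Each camera call takes 0.05 s, during which the arm holds its last target. There are 200 camera calls.

## Task

The scales have been checked and the four steel weights are still standing about on the worktop. Put them back in their wooden block so that they stand in order of size, each weight fully down in the recess made for it and upright. Do not knock any weight over, and leave the jar, the timer and the petri dish where they are.

Things in the scene. Friction and masses are not known exactly. Their poses are not given: they have to be found in the camera images.
- weight_500 (a point): the largest of four loose grey steel knob weights, 500 g, standing upright and free on the worktop. Round: plain cylindrical body 42 mm in diameter from the foot up to 44 mm, above it a narrow neck and a small knob, 66 mm high in all. The point is its centre, 33 mm above its foot on its own axis; z is up. Grip the upper part of the body so that the fingertips stay at least 8 mm above the foot, since the lowest 6 mm go into the block.
- weight_200 (a point): the second largest of four loose grey steel knob weights, 200 g, standing upright and free on the worktop. Round: plain cylindrical body 33 mm in diameter from the foot up to 36 mm, above it a narrow neck and a small knob, 54 mm high in all. The point is its centre, 27 mm above its foot on its own axis; z is up. Grip the upper part of the body so that the fingertips stay at least 8 mm above the foot, since the lowest 6 mm go into the block.
- weight_100 (a point): the third largest of four loose grey steel knob weights, 100 g, standing upright and free on the worktop. Round: plain cylindrical body 26 mm in diameter from the foot up to 30 mm, above it a narrow neck and a small knob, 46 mm high in all. The point is its centre, 23 mm above its foot on its own axis; z is up. Grip the upper part of the body so that the fingertips stay at least 8 mm above the foot, since the lowest 6 mm go into the block.
- weight_50 (a point): the smallest of four loose grey steel knob weights, 50 g, standing upright and free on the worktop. Round: plain cylindrical body 19 mm in diameter from the foot up to 25 mm, above it a narrow neck and a small knob, 38 mm high in all. The point is its centre, 19 mm above its foot on its own axis; z is up. Grip the upper part of the body so that the fingertips stay at least 8 mm above the foot, since the lowest 6 mm go into the block.
- socket_500 (a point): centre of the mouth of the largest of the four round recesses in the wooden weight block, for the 42 mm weight. Mouth in the block's top face (20 mm above the worktop), flat floor with dark green lining 6 mm lower, 48 mm in diameter with a 3 mm chamfer round the mouth. Axes are those of the block.
- socket_200 (a point): centre of the mouth of the second largest of the four round recesses in the wooden weight block, for the 33 mm weight. Mouth in the block's top face (20 mm above the worktop), flat floor with dark green lining 6 mm lower, 39 mm in diameter with a 3 mm chamfer round the mouth. Axes are those of the block.
- socket_100 (a point): centre of the mouth of the third largest of the four round recesses in the wooden weight block, for the 26 mm weight. Mouth in the block's top face (20 mm above the worktop), flat floor with dark green lining 6 mm lower, 32 mm in diameter with a 3 mm chamfer round the mouth. Axes are those of the block.
- socket_50 (a point): centre of the mouth of the smallest of the four round recesses in the wooden weight block, for the 19 mm weight. Mouth in the block's top face (20 mm above the worktop), flat floor with dark green lining 6 mm lower, 25 mm in diameter with a 3 mm chamfer round the mouth. Axes are those of the block.
- weight_block: brown wooden block with rounded edges, 255 x 93 x 20 mm, fixed to the worktop, lying at any heading. Origin at the centre of its underside, z up; its x axis runs along the row of recesses from the largest to the smallest, which lie at x = -83, -18, +39 and +89 mm.
- jar: white-lidded specimen jar, loose, about 56 mm wide and 72 mm high, a bystander to be left where it stands. Origin at the centre of its underside, z up.
- timer: small white digital lab timer, loose, about 66 mm wide and 34 mm high, a bystander to be left where it stands. Origin at the centre of its underside, z up.
- dish: covered petri dish with grey-green filling, loose, about 61 mm wide and 15 mm high, a bystander to be left where it stands. Origin at the centre of its underside, z up.
Things that resemble listed ones, but are neither listed nor needed, are in the scene too. What is shaped like the part that bears weight_200 but purple is not meant.

How it is judged (in metres and radians):
At the end, for the whole second after the job is handed in: Each of the four weights stands upright (within 0.1 rad) in its own recess: its axis within 8 mm of the recess's centre, its foot within 3 mm of the recess's floor, at rest and released (horizontal distance between weight_500 and socket_500 below 0.008 m and height (world z) of weight_500 below 0.05 m and angle between each of weight_500, weight_200, weight_100, weight_50's own z axis and vertical below 0.1 rad and linear speed of each of w500, w200, w100, w50 below 0.02 m/s and horizontal distance between weight_200 and socket_200 below 0.008 m and height (world z) of weight_200 below 0.044 m and horizontal distance between weight_100 and socket_100 below 0.008 m and height (world z) of weight_100 below 0.04 m and horizontal distance between weight_50 and socket_50 below 0.008 m and height (world z) of weight_50 below 0.036 m); the robot touches nothing.
It fails at once if a weight is knocked over (tilted by more than 1 rad) (angle between any of weight_500, weight_200, weight_100, weight_50's own z axis and vertical above 1 rad).
It fails at once if the jar, the timer or the petri dish is moved by more than 15 mm (distance of any of jar, timer, dish from where it was at the start of the episode above 0.015 m).
It also fails if it takes over 112 s, if anything falls off the work surface, if the arm or the gripper's body presses on something with over 40 N, if the wrist force passes 120 N, or if a joint passes its speed limit or range.

## Working session

There is one attempt and no reset: what is moved stays moved. The work goes in short steps, Python scripts to look and compute and a tool call to move; the robot and the scene stay as the last step left them, time stands still between calls to the robot, and variables do not carry over. Pictures are saved under pics/ and viewed, on a budget of 14 in all, crops included, one or two more only if the job needs it, and the job is handed in when it is done.

Besides the shell and the picture viewer there is one more tool, called after "Emit:" as a command line: name --argument value ..., lists and objects as JSON in quotes. arm_command: Moves the arm, as the interface text tells. Its arguments: {"type":"object","properties":{"targets":{"type":"array"},"squeeze":{"type":"number"}},"required":["targets"]}

```bash
mkdir -p pics
python3 - <<'E'
from station import env
import cv2
for n in ("scene","top"):
    r=env.read_camera(n); cv2.imwrite(f"pics/{n}0.png",r["frame"])
    print(n,r["fx"],r["fy"],r["cx"],r["cy"],r["world_from_camera"].tolist() if hasattr(r["world_from_camera"],"tolist") else r["world_from_camera"])
o=env.observe(); print(o)
E
```

```text
scene 426.09015664518216 426.09015664518216 259.8694961281691 191.77134778193334 [[-0.8598715370576911, -0.2580248076758975, 0.4405044135781841, 49.50563156693409], [-0.5104392035878467, 0.4201226599676981, -0.7502991203661848, 1006.3138721870677], [0.008529900271902221, -0.8700115799260847, -0.49295749471518274, 676.4874708129342], [0.0, 0.0, 0.0, 1.0]]
top 438.2679222319858 438.2679222319858 258.4226491700026 195.4001397220138 [[0.0010532252570884938, -0.9951330678359689, 0.098534603139865, 469.08149581022684], [-0.9999605279322287, -0.0019173636356927346, -0.008675614916931704, 72.51758126656865], [0.008822317952567578, -0.09852157639858078, -0.9950958072918821, 1396.9352829035354], [0.0, 0.0, 0.0, 1.0]]
{'time': 0.1, 'joints': array([-1.46698907e+00,  2.87115299e-01,  1.57799735e+00,  2.01246130e-05,
        1.27856729e+00, -1.49993352e-01]), 'joint_velocities': array([ 0.00078698, -0.00256961, -0.00214159, -0.00016948, -0.00018818,
        0.00123532]), 'effort': array([ 8.22533348e-04, -4.07298911e+01, -2.93698990e+01, -1.40257494e-04,
        3.40677259e-03, -9.57100895e-06]), 'tcp_pos': array([ 169.46339393, -652.82831461,  247.0779584 ]), 'tool_rot': array([ 7.90910118e-01, -6.11931447e-01, -7.13763579e-04, -7.61463415e-04]), 'force': array([-0.25598899,  0.56608602,  0.96141441]), 'torque': array([9.68487272e-05, 9.37043113e-03, 2.47999086e-02]), 'finger_gap': 85.50622669291755}
```

View pics/scene0.png

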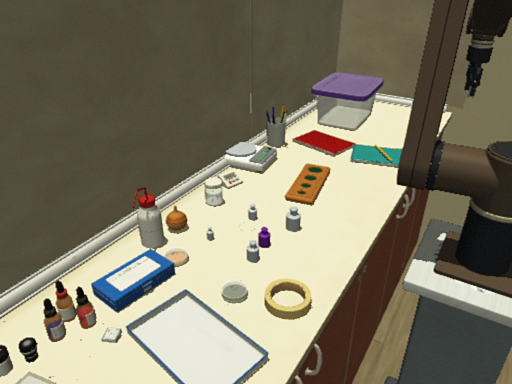

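View pics/top0.png

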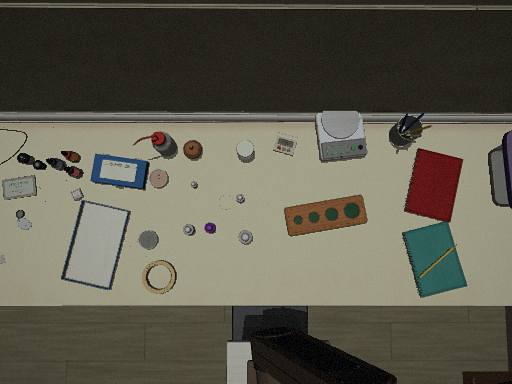

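The scene view shows the weights from about (210,233) to (293,219), the purple decoy at (264,237) and the block at (308,183). In the top view the steel weights are near (246,237), (189,230), (240,198) and (194,184), the purple one is at (210,228), and the block is at (326,215) with its largest recess on the right. I'll enlarge both.

Run:
```python
import cv2
a=cv2.imread("pics/top0.png")[170:255,175:275]; cv2.imwrite("pics/t1.png",cv2.resize(a,None,fx=7,fy=7,interpolation=cv2.INTER_CUBIC))
b=cv2.imread("pics/scene0.png")[155:270,195:345]; cv2.imwrite("pics/s1.png",cv2.resize(b,None,fx=5,fy=5,interpolation=cv2.INTER_CUBIC))
c=cv2.imread("pics/top0.png")[185:245,278:378]; cv2.imwrite("pics/t2.png",cv2.resize(c,None,fx=7,fy=7,interpolation=cv2.INTER_CUBIC))
```

```text
(no output)
```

View pics/t1.png

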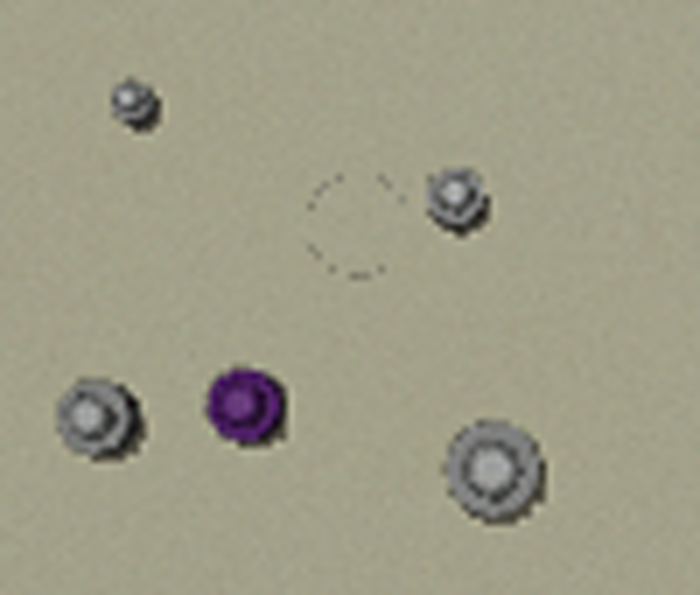

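View pics/s1.png

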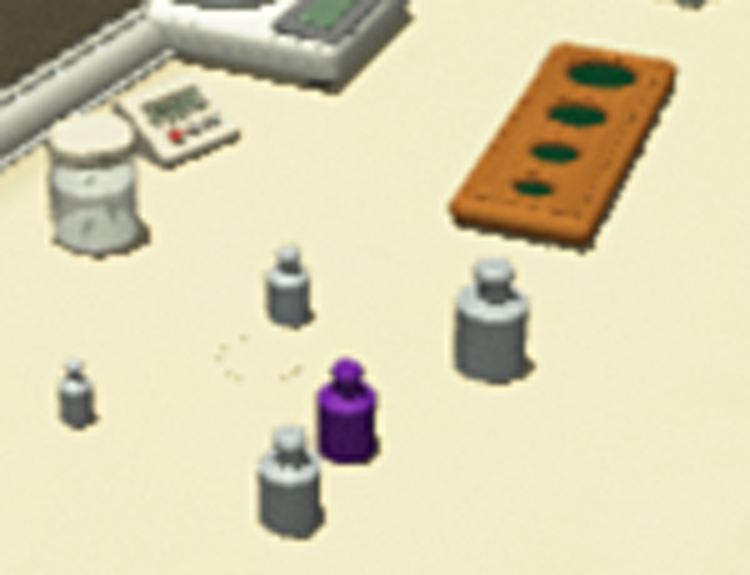

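View pics/t2.png

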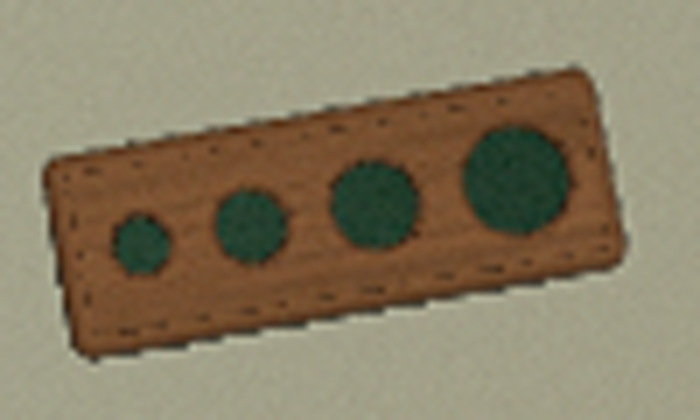

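The crops (7×) show these centres, for weights body top / knob and for recesses the hole:

| Item | Body top or hole | Knob |
|---|---|---|
| 500 | (495,471) | (491,469) |
| 200 | (95,417) | (90,414) |
| 100 | (456,199) | (455,192) |
| 50 | (131,102) | (126,98) |
| Recess 500 | (517,180) | – |
| Recess 200 | (375,204) | – |
| Recess 100 | (252,226) | – |
| Recess 50 | (142,244) | – |

The purple decoy stands close to the 200.

```bash
cat > h.py <<'E'
import numpy as np, cv2
from station import env
def ray(r,u,v,z):
    T=np.array(r["world_from_camera"]); d=T[:3,:3]@[(u-r["cx"])/r["fx"],(v-r["cy"])/r["fy"],1]
    return (T[:3,3]+d*(z-T[2,3])/d[2])[:2]
def rel(p,o=None):
    "world xy -> shift in tool axes (xy)"
    from scipy.spatial.transform import Rotation as R
    o=o or env.observe(); M=R.from_quat(o["tool_rot"]).as_matrix()
    return M.T@(np.array(p)-o["tcp_pos"])
E
python3 - <<'E'
from h import *
t=env.read_camera("top"); s=env.read_camera("scene")
f=lambda p,ox,oy,k:((p[0]+.5)/k-.5+ox,(p[1]+.5)/k-.5+oy)
W={"500":((495,471),44,(491,469),66,(494,265)),"200":((96,417),36,(90,414),54,(290,432)),"100":((456,199),30,(455,192),46,(289,252)),"50":((131,102),25,(126,98),38,(73,364)),"purple":((245,406),36,(240,405),54,(347,365))}
for k,(b,zb,n,zn,sc) in W.items():
    print(k,ray(t,*f(b,175,170,7),zb).round(1),ray(t,*f(n,175,170,7),zn).round(1),"scene",ray(s,*f(sc,195,155,5),zn-2).round(1))
S=[("500",(517,180),(601,74)),("200",(375,204),(577,115)),("100",(252,226),(555,153)),("50",(142,244),(533,188))]
P=[];Q=[]
for k,p,q in S:
    P.append(ray(t,*f(p,278,185,7),16));Q.append(ray(s,*f(q,195,155,5),15));print(k,P[-1].round(1),Q[-1].round(1))
P=np.array(P);x=np.array([-83,-18,39,89.]);c=P.mean(0)
d=((x-x.mean())[:,None]*(P-c)).sum(0);print("scale",np.linalg.norm(d)/((x-x.mean())**2).sum());d/=np.linalg.norm(d)
o=c-d*x.mean();print("dir",d,"heading",np.arctan2(d[1],d[0]));print((o+x[:,None]*d).round(1))
B=[((60,170)),(590,80),(75,350),(615,262)]
E
```

```text
500 [475. 101.] [475.7 102.2] scene [473.6 101.6]
200 [498.6 277.5] [499.5 277.4] scene [497.  277.2]
100 [596.1 119.2] [597.8 119.1] scene [593.8 120.7]
50 [640.2 265.8] [640.3 266.2] scene [638.5 266.7]
purple [503.5 211.7] [503.5 212.1] scene [502.4 212. ]
500 [ 559.1 -233.6] [ 558.3 -236.3]
200 [ 548.1 -169.2] [ 546.6 -171.4]
100 [ 538.1 -113.6] [ 536.3 -115.3]
50 [530.  -63.9] [528.3 -66.3]
scale 1.0004218249739665
dir [-0.16998895  0.98544597] heading 1.7416147859877649
[[ 559.1 -233.5]
 [ 548.  -169.5]
 [ 538.4 -113.3]
 [ 529.9  -64. ]]
```

Both cameras agree to about 2 mm, and the recess spacing scale is 1.000. I'll average the two and use one jaw heading of 9.8°, across the row, for everything. That also clears the purple decoy. First I'll turn the tool.

Emit:
arm_command --targets '[[[0,0,0,-8.55,85],[0,0,0,-8.55,85],[0,0,0,-8.55,85],[0,0,0,-8.55,85],[0,0,0,-8.55,85],[0,0,0,-8.55,85],[0,0,0,-8.55,85],[0,0,0,-8.55,85],[0,0,0,-8.55,85],[0,0,0,-8.55,85]]]' --squeeze 60

```text
time: 1.2
tcp_pos: [169.3, -651.1, 243.1]
tool_rot: [0.996, 0.094, -0.0, -0.004]
force: [0.2, -0.2, 0.2]
finger_gap: 85.0
```

```bash
cat >> h.py <<'E'
W={"500":(474.5,101.5),"200":(498.2,277.3),"100":(595.5,119.8),"50":(639.7,266.2)}
S={"500":(558.7,-234.8),"200":(547.5,-170.3),"100":(537.5,-114.3),"50":(529,-65)}
def st(*ps):
    from scipy.spatial.transform import Rotation as R
    o=env.observe(); M=R.from_quat(o["tool_rot"]).as_matrix()
    print("t",round(o["time"],2),"tcp",o["tcp_pos"].round(1),"gap",round(o["finger_gap"],1),"F",o["force"].round(1),"yaw",np.degrees(np.arctan2(M[1,0],M[0,0])).round(2),"tilt",M[2,2].round(4))
    a=o["tcp_pos"]
    for p in ps: print(p,"tool shift",(M.T@(np.array(p)-a)).round(1)); a=np.array(p)
E
python3 -c "
from h import *
st((430,-480,247),W['500']+(180,),W['500']+(33,))"
```

```text
t 1.2 tcp [ 169.3 -651.1  243.1] gap 85.0 F [ 0.2 -0.2  0.2] yaw 10.79 tilt -1.0
(430, -480, 247) tool shift [ 288.2 -119.3   -2.6]
(474.5, 101.5, 180) tool shift [ 152.6 -562.3   71.9]
(474.5, 101.5, 33) tool shift [-1.00e-01  1.30e+00  1.47e+02]
```

Emit:
arm_command --targets '[[[45,-19,-1,1,85],[45,-19,-1,0,85],[45,-19,-1,0,85],[45,-19,-1,0,85],[45,-19,-1,0,85],[45,-19,-1,0,85],[12,-45,4,0,85],[12,-45,4,0,85],[12,-45,4,0,85],[12,-45,4,0,85],[12,-45,4,0,85],[12,-45,4,0,85],[12,-45,4,0,85],[12,-45,4,0,85],[12,-45,4,0,85],[12,-45,4,0,85],[12,-45,4,0,85],[12,-40,4,0,85],[0,0,0,0,85]]]'

```text
time: 3.1
tcp_pos: [473.6, 86.5, 201.8]
tool_rot: [0.996, 0.084, 0.001, -0.005]
force: [0.6, -0.1, -0.3]
finger_gap: 85.1
```

```bash
python3 -c "
from h import *
st(W['500']+(180,),W['500']+(33,))"
```

```text
t 3.1 tcp [473.6  86.5 201.8] gap 85.1 F [ 0.6 -0.1 -0.3] yaw 9.6 tilt -0.9999
(474.5, 101.5, 180) tool shift [  3.4 -14.4  22. ]
(474.5, 101.5, 33) tool shift [ -0.5   1.5 147. ]
```

Emit:
arm_command --targets '[[[3,-15,30,0,85],[0,0,30,0,85],[0,0,30,0,85],[0,0,0,0,85]]]'

```text
time: 3.5
tcp_pos: [475.4, 104.0, 111.4]
tool_rot: [0.996, 0.086, 0.004, -0.004]
force: [-0.0, -0.3, -0.4]
finger_gap: 85.4
```

```bash
python3 -c "
from h import *
st(W['500']+(33,))
r=env.read_camera('scene');a=r['frame'][140:270,195:345]; cv2.imwrite('pics/s2.png',cv2.resize(a,None,fx=4,fy=4,interpolation=cv2.INTER_CUBIC))"
```

```text
t 3.5 tcp [475.4 104.  111.4] gap 85.4 F [-0.  -0.3 -0.4] yaw 9.86 tilt -0.9999
(474.5, 101.5, 33) tool shift [-2.   3.  78.4]
```

View pics/s2.png

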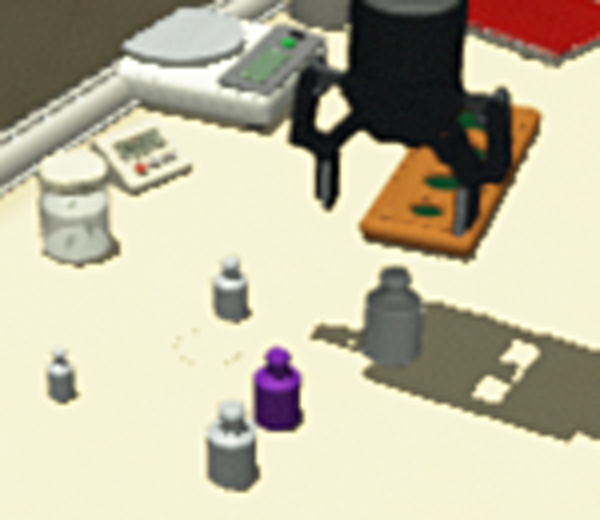

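The open fingertips, at (328,205) and (465,235), straddle the 500, whose knob is at (396,275). I'll descend and grip.

Emit:
arm_command --targets '[[[-2,3,30,0,85],[0,0,30,0,85],[0,0,17,0,85],[0,0,0,0,85],[0,0,0,0,30],[0,0,0,0,30],[0,0,0,0,30],[0,0,0,0,30],[0,0,0,0,30],[0,0,0,0,30],[0,0,0,0,30],[0,0,0,0,30]]]' --squeeze 60

```text
time: 4.75
tcp_pos: [484.5, 97.8, 50.5]
tool_rot: [0.996, 0.085, 0.012, -0.002]
force: [-0.8, -0.1, -3.9]
finger_gap: 38.7
```

```bash
python3 -c "
from h import *
st(W['500']+(135,),S['500']+(135,),S['500']+(45,))"
```

```text
t 4.75 tcp [484.5  97.8  50.5] gap 38.7 F [-0.8 -0.1 -3.9] yaw 9.74 tilt -0.9997
(474.5, 101.5, 135) tool shift [ -7.1  -5.6 -84.7]
(558.7, -234.8, 135) tool shift [ 2.610e+01  3.457e+02 -3.000e-01]
(558.7, -234.8, 45) tool shift [-2.3  0.3 90. ]
```

```bash
python3 -c "
from h import *
o=env.observe();print(o['joints'].round(3),o['effort'].round(1),o['torque'].round(2))
r=env.read_camera('scene');a=r['frame'][150:250,245:345]; cv2.imwrite('pics/s3.png',cv2.resize(a,None,fx=6,fy=6,interpolation=cv2.INTER_CUBIC))"
```

```text
[-0.01   0.145  2.153  0.01   0.819 -0.187] [ -0.  -30.6 -24.5   0.   -0.1   0. ] [-0.04  0.03  0.  ]
```

View pics/s3.png

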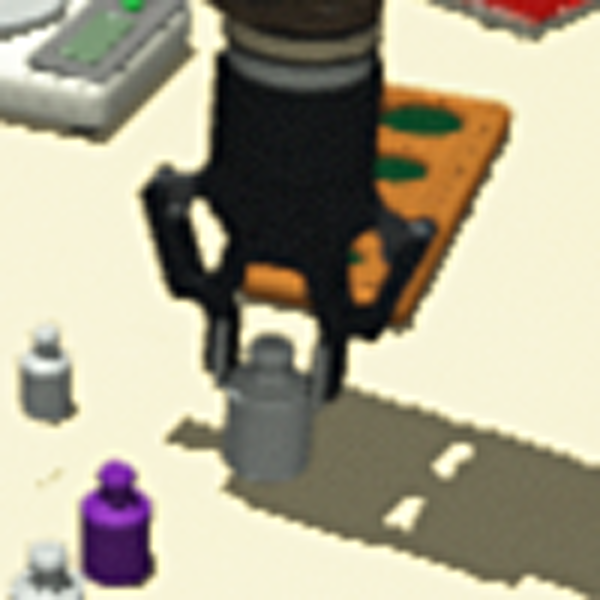

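The fingertips hold only the top few mm of the 500's body (tips at y≈390, shoulder at y≈385), and the TCP is about 17 mm too high. I'll open and try again.

Emit:
arm_command --targets '[[[0,0,0,0,70],[0,0,0,0,85],[0,0,0,0,85],[0,0,0,0,85],[0,0,0,0,85]]]'

```text
time: 5.3
tcp_pos: [488.2, 97.9, 53.7]
tool_rot: [0.996, 0.085, 0.016, -0.002]
force: [0.5, -0.1, 0.2]
finger_gap: 84.9
```

```bash
python3 -c "
from h import *
o=env.observe();print(o['joints'].round(3))
st(W['500']+(33,))"
```

```text
[-0.01   0.143  2.148  0.01   0.819 -0.187]
t 5.3 tcp [488.2  97.9  53.7] gap 84.9 F [ 0.5 -0.1  0.2] yaw 9.74 tilt -0.9995
(474.5, 101.5, 33) tool shift [-13.6  -5.8  20.3]
```

Emit:
arm_command --targets '[[[-6,-3,6,0,85],[-7,-3,8,0,85],[-2,0,8,0,85]]]'

```text
time: 5.6
tcp_pos: [473.3, 101.7, 31.1]
tool_rot: [0.996, 0.085, 0.018, -0.002]
force: [-0.5, 0.2, -0.3]
finger_gap: 84.6
```

```bash
python3 -c "
from h import *
o=env.observe();print(o['joints'].round(3),o['joint_velocities'].round(3))
st(W['500']+(33,))"
```

```text
[-2.000e-03  1.580e-01  2.186e+00  1.100e-02  7.620e-01 -1.790e-01] [-0.008  0.138  0.053  0.001 -0.201 -0.009]
t 5.6 tcp [473.3 101.7  31.1] gap 84.6 F [-0.5  0.2 -0.3] yaw 9.73 tilt -0.9994
(474.5, 101.5, 33) tool shift [ 1.2  0.4 -1.8]
```

The arm drifts slowly on its own at this short reach (about 0.7 mm and 0.0013 rad per row). I'll compensate for that in the hold rows and grip.

Emit:
arm_command --targets '[[[-0.3,0,0,0,45],[-0.7,0,0.7,0,36],[-0.7,0,0.7,0,36],[-0.7,0,0.7,0,36],[-0.7,0,0.7,0,36],[-0.7,0,0.7,0,36],[-0.7,0,0.7,0,36],[-0.7,0,0.7,0,36]]]' --squeeze 60

```text
time: 6.4
tcp_pos: [478.9, 102.0, 32.7]
tool_rot: [0.996, 0.084, 0.031, -0.002]
force: [-1.3, 1.7, 6.6]
finger_gap: 40.2
```

```bash
python3 -c "
from h import *
o=env.observe();print(o['joints'].round(3),o['joint_velocities'].round(3))
st(W['500']+(135,),S['500']+(135,),S['500']+(45,))"
```

```text
[-0.003  0.154  2.187  0.015  0.74  -0.182] [-0.001 -0.006  0.007  0.004 -0.01  -0.004]
t 6.4 tcp [478.9 102.   32.7] gap 40.2 F [-1.3  1.7  6.6] yaw 9.64 tilt -0.9981
(474.5, 101.5, 135) tool shift [   1.8   -0.2 -102.4]
(558.7, -234.8, 135) tool shift [ 26.7 345.6   1.7]
(558.7, -234.8, 45) tool shift [-5.5 -0.  89.8]
```

Emit:
arm_command --targets '[[[1,0,-12,0,36],[2,0,-35,0,36],[10,0,-40,0,36],[30,20,-15,0,36],[35,30,0,0,36],[35,30,0,0,36],[35,30,0,0,36]]]'

```text
time: 7.1
tcp_pos: [625.2, 18.5, 132.5]
tool_rot: [0.996, 0.087, 0.015, -0.004]
force: [-0.3, 0.7, -3.5]
finger_gap: 40.2
```

```bash
cat >> h.py <<'E'
def tz():
    o=env.observe(); x,y,z,w=o["tool_rot"]; print("zaxis",round(2*(x*z+y*w),4),round(2*(y*z-x*w),4),"j",o["joints"].round(3))
E
python3 -c "
from h import *
tz();st(S['500']+(135,))"
```

```text
zaxis 0.0289 0.0106 j [-0.138  0.282  1.807  0.017  1.026 -0.321]
t 7.1 tcp [625.2  18.5 132.5] gap 40.2 F [-0.3  0.7 -3.5] yaw 10.01 tilt -0.9995
(558.7, -234.8, 135) tool shift [-109.3  237.8   -7.1]
```

Emit:
arm_command --targets '[[[5,35,-5,0,36],[5,40,-5,0,36],[5,40,-2,0,36],[5,40,-1,0,36],[0,40,-1,0,36],[0,20,-1,0,36],[0,0,-1,0,36],[0,0,-1,0,36],[0,0,-1,0,36],[0,0,-1,0,36],[0,0,-1,0,36],[0,0,-1,0,36],[0,0,-1,0,36],[0,0,-1,0,36]]]'

```text
time: 8.5
tcp_pos: [675.4, -192.9, 137.1]
tool_rot: [0.996, 0.089, 0.0, -0.011]
force: [0.2, -0.0, -5.1]
finger_gap: 40.4
```

```bash
python3 -c "
from h import *
tz();st(S['500']+(135,),S['500']+(45,))"
```

```text
zaxis -0.0014 0.0215 j [-0.429  0.448  1.579  0.021  1.126 -0.616]
t 8.5 tcp [ 675.4 -192.9  137.1] gap 40.4 F [ 0.2 -0.  -5.1] yaw 10.2 tilt -0.9998
(558.7, -234.8, 135) tool shift [-122.2   20.6    1.4]
(558.7, -234.8, 45) tool shift [-0.2  1.9 90. ]
```

Emit:
arm_command --targets '[[[-35,7,0,0,36],[-35,7,8,0,36],[-30,4,20,0,36],[-22,2,20,0,36],[0,0,12,0,36]]]'

```text
time: 9.0
tcp_pos: [559.6, -235.0, 80.1]
tool_rot: [0.996, 0.091, 0.005, -0.007]
force: [0.3, 0.8, -4.7]
finger_gap: 40.3
```

```bash
python3 -c "
from h import *
tz();st(S['500']+(46,))
r=env.read_camera('scene');a=r['frame'][130:210,275:355]
t=env.read_camera('top')['frame'][185:245,278:378]
q=lambda i,w:cv2.resize(i,w,interpolation=cv2.INTER_CUBIC)
cv2.imwrite('pics/s4.png',np.hstack([q(a,(440,440)),np.vstack([q(t,(360,216)),np.zeros((224,360,3),np.uint8)])]))"
```

```text
zaxis 0.0096 0.0154 j [-0.572  0.327  1.859  0.022  0.955 -0.766]
t 9.0 tcp [ 559.6 -235.    80.1] gap 40.3 F [ 0.3  0.8 -4.7] yaw 10.39 tilt -0.9998
(558.7, -234.8, 46) tool shift [-1.2  0.1 34.1]
```

View pics/s4.png

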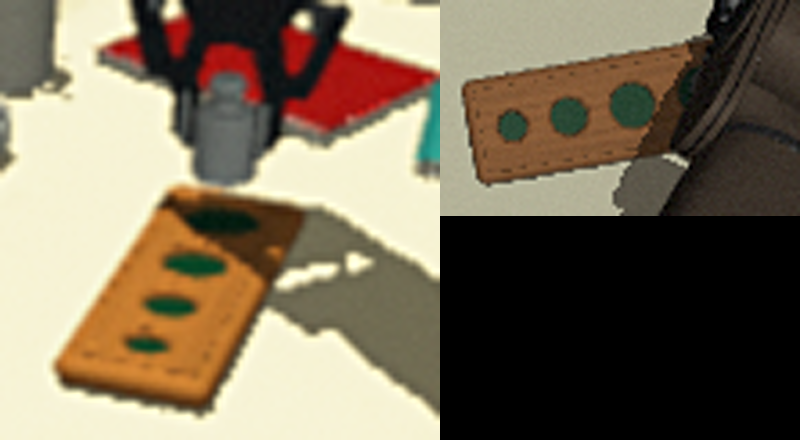

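The 500 hangs upright over the top recess. In the scene crop its knob is at (228,78), its foot centre at (224,168), and the recess centre at (222,221).

```bash
python3 -c "
from h import *
s=env.read_camera('scene')
f=lambda u,v:((u+.5)/5.5-.5+275,(v+.5)/5.5-.5+130)
print('foot',ray(s,*f(224,168),47.5),'knob',ray(s,*f(228,80),111),'socket',ray(s,*f(222,221),15))
st(S['500']+(46,))"
```

```text
foot [ 561.47009323 -241.95825275] knob [ 559.69404491 -232.75776018] socket [ 556.6607404  -233.93470582]
t 9.15 tcp [ 562.7 -234.8   81.3] gap 40.3 F [-0.1  0.1 -5. ] yaw 10.48 tilt -0.9998
(558.7, -234.8, 46) tool shift [-4.5 -0.3 35.3]
```

Emit:
arm_command --targets '[[[-4,0,10,0,36],[-1,0,10,0,36],[-0.5,0,6,0,36],[-0.5,0,3,0,36]]]'

```text
time: 9.55
tcp_pos: [562.1, -236.4, 54.4]
tool_rot: [0.996, 0.093, 0.011, -0.004]
force: [0.5, -0.7, -4.7]
finger_gap: 40.2
```

```bash
python3 -c "
from h import *
tz();st(S['500']+(46,))"
```

```text
zaxis 0.0209 0.0098 j [-0.572  0.365  1.866  0.025  0.898 -0.773]
t 9.55 tcp [ 562.1 -236.4   54.4] gap 40.2 F [ 0.5 -0.7 -4.7] yaw 10.63 tilt -0.9997
(558.7, -234.8, 46) tool shift [-3.2 -2.2  8.3]
```

Emit:
arm_command --targets '[[[-4.5,-2.2,1,0,36],[-1,0,4,0,36],[-1,0,4,0,36]]]'

```text
time: 9.85
tcp_pos: [556.3, -235.3, 46.7]
tool_rot: [0.996, 0.093, 0.011, -0.004]
force: [-7.2, 4.7, 18.3]
finger_gap: 40.3
```

```bash
python3 -c "
from h import *
tz();st(S['500']+(46,))"
```

```text
zaxis 0.0217 0.01 j [-0.576  0.366  1.882  0.026  0.88  -0.779]
t 9.85 tcp [ 556.3 -235.3   46.7] gap 40.3 F [-7.2  4.7 18.3] yaw 10.68 tilt -0.9997
(558.7, -234.8, 46) tool shift [ 2.5 -0.   0.8]
```

Emit:
arm_command --targets '[[[0,0,0,0,46],[0,0,0,0,56],[0,0,0,0,70],[0,0,0,0,85]]]'

```text
time: 10.25
tcp_pos: [559.7, -237.7, 51.4]
tool_rot: [0.996, 0.093, 0.015, -0.001]
force: [0.4, 0.1, 0.3]
finger_gap: 81.9
```

```bash
python3 -c "
from h import *
tz();st(S['500']+(46,))
r=env.read_camera('scene');a=r['frame'][130:210,275:355]
cv2.imwrite('pics/s5.png',cv2.resize(a,(480,480),interpolation=cv2.INTER_CUBIC))"
```

```text
zaxis 0.0305 0.0044 j [-0.576  0.362  1.877  0.026  0.879 -0.779]
t 10.25 tcp [ 559.7 -237.7   51.4] gap 81.9 F [0.4 0.1 0.3] yaw 10.67 tilt -0.9995
(558.7, -234.8, 46) tool shift [-0.6 -3.   5.4]
```

View pics/s5.png

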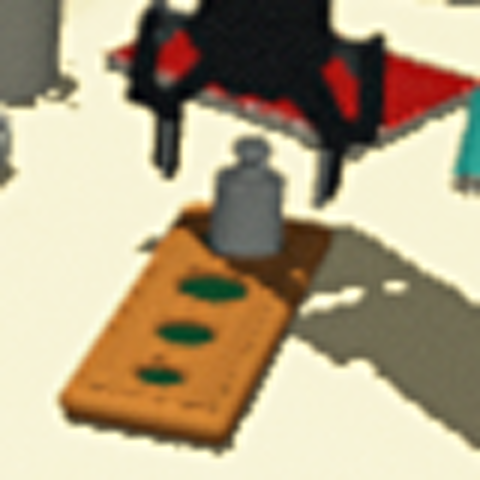

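The 500 stands in the recess area with its knob at (251,150) and body spanning 210–285. I'll check numerically whether it's seated.

```bash
python3 -c "
from h import *
s=env.read_camera('scene')
f=lambda u,v:((u+.5)/6-.5+275,(v+.5)/6-.5+130)
for z in (76,82): print(z,ray(s,*f(251,148),z))
T=np.linalg.inv(np.array(s['world_from_camera']))
def pr(p):
    c=T@np.array([*p,1]); return ((c[0]/c[2]*s['fx']+s['cx']-275+.5)*6-.5).round(1),((c[1]/c[2]*s['fy']+s['cy']-130+.5)*6-.5).round(1)
for z in (14,20):
  print('knobtop',pr((557.7,-236,z+66)),'shoulder',pr((557.7,-236,z+44)),'foot',pr((557.7,-236,z)))
st()"
```

```text
76 [ 554.39579203 -230.25409012]
82 [ 549.35098909 -217.89844885]
knobtop (np.float64(250.3), np.float64(136.7)) shoulder (np.float64(247.5), np.float64(171.9)) foot (np.float64(241.9), np.float64(240.9))
knobtop (np.float64(251.1), np.float64(127.0)) shoulder (np.float64(248.3), np.float64(162.4)) foot (np.float64(242.7), np.float64(231.6))
t 10.35 tcp [ 559.5 -237.6   51.2] gap 85.0 F [-0.  -0.5 -1. ] yaw 10.67 tilt -0.9995
```

The knob top matches a seated, centred weight (predicted (250,137), seen about (251,136)). Next is the 50, because the longer reach also straightens the tool tilt.

Emit:
arm_command --targets '[[[0,0,-35,0,85],[2,0,-40,0,85],[16,-35,-8,0,85],[16,-44,0,0,85],[16,-44,0,0,85],[16,-44,0,0,85],[16,-44,0,0,85],[16,-44,0,0,85],[16,-44,0,0,85],[16,-44,0,0,60],[16,-44,0,0,60],[16,-44,0,0,60],[15,-35,0,0,60],[0,0,0,0,60]]]'

```text
time: 11.75
tcp_pos: [650.4, 269.9, 144.0]
tool_rot: [0.996, 0.09, 0.019, -0.001]
force: [0.5, -0.8, 0.9]
finger_gap: 60.2
```

```bash
python3 -c "
from h import *
tz();st(W['50']+(26,))"
```

```text
zaxis 0.0367 0.0053 j [ 0.251  0.424  1.598 -0.005  1.083  0.073]
t 11.75 tcp [650.4 269.9 144. ] gap 60.2 F [ 0.5 -0.8  0.9] yaw 10.31 tilt -0.9993
(639.7, 266.2, 26) tool shift [-15.6   1.5 117.5]
```

Emit:
arm_command --targets '[[[45,0,0,0,60],[45,0,0,0,60],[0,0,-1,0,60],[0,0,-1,0,60],[0,0,-1,0,60],[0,0,-1,0,60],[0,0,-1,0,60],[0,0,-1,0,60],[0,0,-1,0,60],[0,0,-1,0,60],[0,0,-1,0,60],[0,0,-1,0,60]]]'

```text
time: 12.95
tcp_pos: [731.3, 283.5, 150.1]
tool_rot: [0.996, 0.091, 0.01, 0.001]
force: [-0.2, 0.6, 0.4]
finger_gap: 59.3
```

```bash
python3 -c "
from h import *
tz();st(W['50']+(85,),W['50']+(26,))"
```

```text
zaxis 0.0194 -0.0005 j [ 0.242  0.592  1.348 -0.006  1.183  0.062]
t 12.95 tcp [731.3 283.5 150.1] gap 59.3 F [-0.2  0.6  0.4] yaw 10.45 tilt -0.9998
(639.7, 266.2, 85) tool shift [-94.5   0.1  63.4]
(639.7, 266.2, 26) tool shift [-1.1 -0.2 59. ]
```

Emit:
arm_command --targets '[[[0,0,-1,0,60],[0,0,-1,0,60],[0,0,-1,0,60],[0,0,-1,0,60],[0,0,-1,0,60],[0,0,-1,0,60],[0,0,-1,0,60],[0,0,-1,0,60],[0,0,-1,0,60],[0,0,-1,0,60],[-31,0,20,0,60],[-31,0,20,0,60],[-30,0,20,0,60],[0,0,0,0,60]]]'

```text
time: 14.35
tcp_pos: [639.3, 266.0, 97.1]
tool_rot: [0.996, 0.091, 0.01, 0.001]
force: [-0.6, -0.6, -1.4]
finger_gap: 60.1
```

```bash
python3 -c "
from h import *
tz();st(W['50']+(26,))"
```

```text
zaxis 0.0207 -0.0002 j [ 0.25   0.462  1.64  -0.006  1.02   0.071]
t 14.35 tcp [639.3 266.   97.1] gap 60.1 F [-0.6 -0.6 -1.4] yaw 10.43 tilt -0.9998
(639.7, 266.2, 26) tool shift [-1.  -0.4 71.1]
```

Emit:
arm_command --targets '[[[-1,0,30,0,50],[-0.5,0,28,0,50],[-0.5,0,10,0,50]]]'

```text
time: 14.65
tcp_pos: [643.2, 266.9, 33.1]
tool_rot: [0.996, 0.091, 0.016, 0.0]
force: [0.5, 0.1, -0.5]
finger_gap: 50.2
```

```bash
python3 -c "
from h import *
tz();st(W['50']+(26,))"
```

```text
zaxis 0.0318 0.0025 j [ 0.25   0.548  1.651 -0.007  0.911  0.072]
t 14.65 tcp [643.2 266.9  33.1] gap 50.2 F [ 0.5  0.1 -0.5] yaw 10.44 tilt -0.9995
(639.7, 266.2, 26) tool shift [-3.8 -0.   7. ]
```

Emit:
arm_command --targets '[[[-3.5,0,6,0,30],[-1,0,1,0,14],[-0.5,0,0.5,0,14],[-0.5,0,0.5,0,14],[-0.5,0,0.5,0,14]]]' --squeeze 40

```text
time: 15.15
tcp_pos: [641.2, 266.5, 27.9]
tool_rot: [0.996, 0.091, 0.019, -0.0]
force: [0.0, -0.5, -0.1]
finger_gap: 17.1
```

```bash
python3 -c "
from h import *
tz();st(W['50']+(26,))
r=env.read_camera('scene');a=r['frame'][190:260,180:250]
cv2.imwrite('pics/s6.png',cv2.resize(a,(490,490),interpolation=cv2.INTER_CUBIC))"
```

```text
zaxis 0.0381 0.0041 j [ 0.25   0.549  1.661 -0.007  0.894  0.072]
t 15.15 tcp [641.2 266.5  27.9] gap 17.1 F [ 0.  -0.5 -0.1] yaw 10.43 tilt -0.9993
(639.7, 266.2, 26) tool shift [-1.6  0.1  1.9]
```

View pics/s6.png

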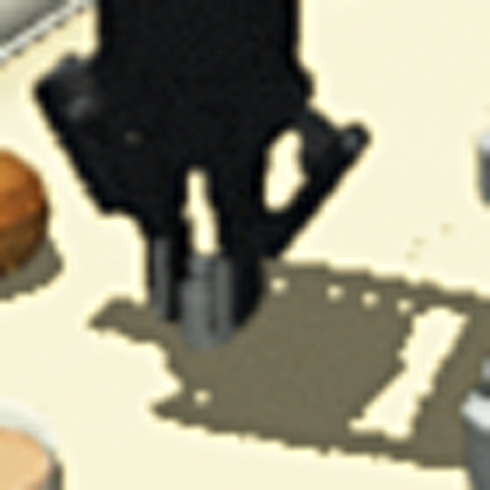

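The 50 is held on its upper body between the pads, crop (210,290). Next I'll lift, idle at long reach to straighten the tool, then carry it across.

Emit:
arm_command --targets '[[[1,0,-20,0,14],[10,10,-40,0,14],[35,35,-30,0,14],[35,40,-10,0,14],[30,45,-1,0,14],[10,45,-1,0,14],[0,0,-1,0,14],[0,0,-1,0,14],[0,0,-1,0,14],[0,0,-1,0,14],[0,0,-1,0,14],[0,0,-1,0,14],[0,0,-1,0,14],[0,0,-1,0,14],[0,0,-1,0,14],[0,0,-1,0,14],[0,0,-1,0,14],[0,0,-1,0,14],[0,0,-1,0,14],[0,0,-1,0,14]]]'

```text
time: 17.2
tcp_pos: [781.8, 123.9, 153.6]
tool_rot: [0.995, 0.096, 0.02, 0.0]
force: [-0.7, -0.4, 0.5]
finger_gap: 17.3
```

```bash
python3 -c "
from h import *
tz();st(S['50']+(100,),S['50']+(42,))"
```

```text
zaxis 0.0403 0.0034 j [ 0.029  0.593  1.34   0.002  1.168 -0.164]
t 17.2 tcp [781.8 123.9 153.6] gap 17.3 F [-0.7 -0.4  0.5] yaw 10.99 tilt -0.9992
(529, -65, 100) tool shift [-286.1  137.    42.7]
(529, -65, 42) tool shift [-2.3 -0.3 58. ]
```

Emit:
arm_command --targets '[[[0,0,0,-0.8,14],[0,0,0,0,14],[0,0,0,0,14],[0,0,0,0,14],[0,0,0,0,14],[0,0,0,0,14],[0,0,0,0,14],[0,0,0,0,14],[0,0,0,0,14],[0,0,0,0,14],[0,0,0,0,14],[0,0,0,0,14],[0,0,0,0,14],[0,0,0,0,14],[0,0,0,0,14]]]'

```text
time: 18.7
tcp_pos: [781.8, 123.8, 153.6]
tool_rot: [0.994, 0.103, 0.02, 0.0]
force: [0.3, -0.4, -0.5]
finger_gap: 17.1
```

```bash
python3 -c "
from h import *
tz();st(S['50']+(100,),S['50']+(42,))"
```

```text
zaxis 0.0403 0.0033 j [ 0.029  0.593  1.34   0.002  1.168 -0.179]
t 18.7 tcp [781.8 123.8 153.6] gap 17.1 F [ 0.3 -0.4 -0.5] yaw 11.86 tilt -0.9992
(529, -65, 100) tool shift [-288.1  132.6   42.7]
(529, -65, 42) tool shift [-2.3 -0.3 58. ]
```

Emit:
arm_command --targets '[[[0,0,-40,0.8,14],[0,0,-40,0.8,14],[0,0,0,0,14],[0,0,0,0,14]]]'

```text
time: 19.1
tcp_pos: [777.4, 123.4, 232.8]
tool_rot: [0.996, 0.089, 0.018, -0.0]
force: [0.2, -0.5, -0.4]
finger_gap: 17.1
```

```bash
python3 -c "
from h import *
tz();st(S['50']+(100,),S['50']+(42,))"
```

```text
zaxis 0.035 0.0032 j [ 0.028  0.525  1.291  0.002  1.291 -0.15 ]
t 19.1 tcp [777.4 123.4 232.8] gap 17.1 F [ 0.2 -0.5 -0.4] yaw 10.2 tilt -0.9994
(529, -65, 100) tool shift [-282.3  141.1  123.4]
(529, -65, 42) tool shift [-2.  -0.2 58. ]
```

Emit:
arm_command --targets '[[[-45,22,1,0,14],[-45,22,1,0,14],[-45,22,1,0,14],[-45,22,1,0,14],[-45,22,1,0,14],[-45,22,1,0,14],[-10,10,0,0,14],[0,0,0,0,14]]]'

```text
time: 19.9
tcp_pos: [521.3, -64.6, 202.0]
tool_rot: [0.996, 0.09, 0.009, -0.003]
force: [0.8, -0.4, 0.0]
finger_gap: 16.9
```

```bash
python3 -c "
from h import *
tz();st(S['50']+(100,),S['50']+(42,))"
```

```text
zaxis 0.0177 0.0067 j [-0.322 -0.01   1.994  0.013  1.142 -0.509]
t 19.9 tcp [521.3 -64.6 202. ] gap 16.9 F [ 0.8 -0.4  0. ] yaw 10.38 tilt -0.9998
(529, -65, 100) tool shift [  5.6   2.1 102.2]
(529, -65, 42) tool shift [-1.1  0.2 58. ]
```

Moving inward while high up reduced the tilt to 0.018. Descending towards recess 50.

Emit:
arm_command --targets '[[[6,2,40,0,14],[0,0,40,0,14],[-1,0,40,0,14],[0,0,10,0,14],[0,0,0,0,14]]]'

```text
time: 20.4
tcp_pos: [536.6, -63.4, 70.4]
tool_rot: [0.996, 0.091, 0.014, -0.002]
force: [-0.3, -0.0, -0.1]
finger_gap: 17.2
```

```bash
python3 -c "
from h import *
tz();st(S['50']+(42,))
r=env.read_camera('scene');a=r['frame'][140:210,275:345]
cv2.imwrite('pics/s7.png',cv2.resize(a,(490,490),interpolation=cv2.INTER_CUBIC))
tz();st(S['50']+(42,))"
```

```text
zaxis 0.0271 0.0062 j [-0.312  0.202  2.039  0.018  0.877 -0.505]
t 20.4 tcp [536.6 -63.4  70.4] gap 17.2 F [-0.3 -0.  -0.1] yaw 10.44 tilt -0.9996
(529, -65, 42) tool shift [-8.5  0.3 28.2]
zaxis 0.0277 0.006 j [-0.312  0.2    2.039  0.018  0.877 -0.506]
t 20.45 tcp [536.6 -63.4  71. ] gap 17.0 F [-1.2 -1.3 -0.1] yaw 10.44 tilt -0.9996
(529, -65, 42) tool shift [-8.6  0.2 28.8]
```

View pics/s7.png

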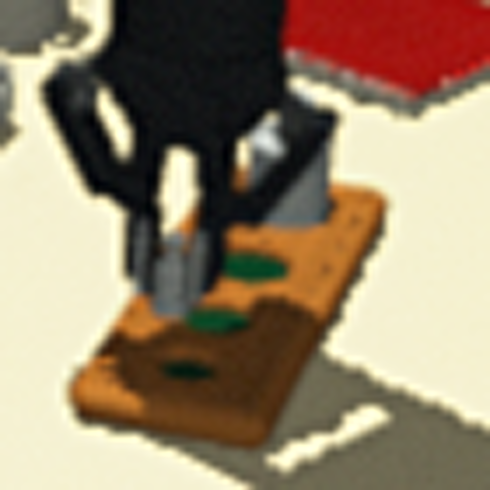

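The 50 hangs at crop (175,300), and its recess is at (185,370). I'm checking the projection of its position in the hand.

```bash
cat >> h.py <<'E'
def pr(s,p,u0=0,v0=0,k=1):
    T=np.linalg.inv(np.array(s['world_from_camera'])); c=T@np.array([*p,1])
    return ((c[0]/c[2]*s['fx']+s['cx']-u0+.5)*k-.5).round(1),((c[1]/c[2]*s['fy']+s['cy']-v0+.5)*k-.5).round(1)
E
python3 -c "
from h import *
s=env.read_camera('scene')
for z in (43,52.5,68): print(pr(s,(536.6,-63.4,z),275,140,7))
print(pr(s,S['50']+(15,),275,140,7))"
```

```text
(np.float64(170.3), np.float64(311.7))
(np.float64(171.5), np.float64(292.9))
(np.float64(173.3), np.float64(261.9))
(np.float64(183.7), np.float64(369.2))
```

Emit:
arm_command --targets '[[[-8,0.5,4,0,14],[-1,0,8,0,14],[-1,0,6,0,14],[0,0,0,0,14]]]'

```text
time: 20.9
tcp_pos: [531.8, -67.2, 58.9]
tool_rot: [0.996, 0.091, 0.021, 0.001]
force: [0.3, 0.8, -0.6]
finger_gap: 16.7
```

```bash
python3 -c "
from h import *
tz();st(S['50']+(42,))"
```

```text
zaxis 0.0412 0.0015 j [-0.321  0.206  2.061  0.019  0.836 -0.517]
t 20.9 tcp [531.8 -67.2  58.9] gap 16.7 F [ 0.3  0.8 -0.6] yaw 10.48 tilt -0.9991
(529, -65, 42) tool shift [-3.  -2.8 16.7]
```

Emit:
arm_command --targets '[[[-2.5,-2.5,9,0,14],[-1,-0.3,7,0,14],[-0.5,0,3,0,14]]]'

```text
time: 21.2
tcp_pos: [528.8, -65.3, 39.9]
tool_rot: [0.996, 0.091, 0.022, 0.002]
force: [-5.4, 1.0, 20.6]
finger_gap: 17.3
```

```bash
python3 -c "
from h import *
tz();st(S['50']+(42,))"
```

```text
zaxis 0.0437 0.0008 j [-0.32   0.233  2.073  0.02   0.794 -0.516]
t 21.2 tcp [528.8 -65.3  39.9] gap 17.3 F [-5.4  1.  20.6] yaw 10.47 tilt -0.999
(529, -65, 42) tool shift [ 0.3 -0.3 -2.1]
```

Full depth reached (TCP z 39.9, 20 N), so I'll release and rise.

Emit:
arm_command --targets '[[[0,0,0,0,24],[0,0,0,0,34],[0,0,0,0,50],[0,0,0,0,60],[0,0,-30,0,60],[0,0,-45,0,70],[0,0,-45,0,70]]]'

```text
time: 21.9
tcp_pos: [518.3, -64.0, 153.7]
tool_rot: [0.996, 0.091, 0.013, -0.002]
force: [0.8, -0.9, -0.4]
finger_gap: 70.4
```

```bash
python3 -c "
from h import *
tz();st(W['200']+(150,),W['200']+(100,))
r=env.read_camera('scene');a=r['frame'][140:210,275:345]
cv2.imwrite('pics/s8.png',cv2.resize(a,(490,490),interpolation=cv2.INTER_CUBIC))
for z in (14,20):print(pr(r,S['50']+(z+38,),275,140,7),pr(r,S['50']+(z+25,),275,140,7))"
```

```text
zaxis 0.0257 0.0067 j [-0.324  0.038  2.042  0.017  1.039 -0.514]
t 21.9 tcp [518.3 -64.  153.7] gap 70.4 F [ 0.8 -0.9 -0.4] yaw 10.43 tilt -0.9996
(498.2, 277.3, 150) tool shift [  41.9 -339.3    5.5]
(498.2, 277.3, 100) tool shift [-1.3  0.1 50. ]
(np.float64(188.4), np.float64(296.6)) (np.float64(186.8), np.float64(322.4))
(np.float64(189.2), np.float64(284.7)) (np.float64(187.5), np.float64(310.5))
```

View pics/s8.png

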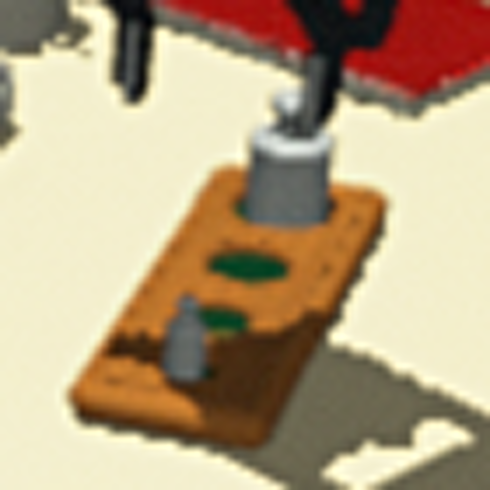

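The 50 is seated: knob top seen at (189,296), predicted (188,297). The 500 is fine too. Now the 200.

Emit:
arm_command --targets '[[[6,-42,1,0,70],[6,-42,1,0,70],[6,-42,1,0,70],[6,-42,1,0,70],[5,-42,1,0,70],[5,-42,1,0,70],[5,-42,0,0,70],[4,-42,0,0,70],[0,0,0,0,70]]]'

```text
time: 22.85
tcp_pos: [510.3, 283.4, 162.7]
tool_rot: [0.996, 0.088, 0.03, 0.003]
force: [0.5, 0.1, 0.8]
finger_gap: 70.3
```

```bash
python3 -c "
from h import *
tz();st(W['200']+(90,),W['200']+(30,))"
```

```text
zaxis 0.0609 -0.0001 j [ 0.341  0.147  1.906 -0.024  1.031  0.177]
t 22.85 tcp [510.3 283.4 162.7] gap 70.3 F [0.5 0.1 0.8] yaw 10.11 tilt -0.9981
(498.2, 277.3, 90) tool shift [-17.3   3.1  71.9]
(498.2, 277.3, 30) tool shift [-3.6 -0.6 59.9]
```

Emit:
arm_command --targets '[[[-2,45,0,0,70],[-2,45,0,0,70],[-2,45,0,0,70],[-2,45,0,0,70],[0,0,0,0,70]]]'

```text
time: 23.35
tcp_pos: [535.2, 101.0, 163.6]
tool_rot: [0.995, 0.093, 0.032, 0.003]
force: [-0.2, -0.3, 0.3]
finger_gap: 70.0
```

```bash
python3 -c "
from h import *
tz();st()"
```

```text
zaxis 0.0634 -0.0009 j [ 1.000e-03  5.600e-02  2.004e+00 -1.000e-03  1.018e+00 -1.840e-01]
t 23.35 tcp [535.2 101.  163.6] gap 70.0 F [-0.2 -0.3  0.3] yaw 10.65 tilt -0.998
```

Emit:
arm_command --targets '[[[0,-12,0,0,70],[0,-12,0,0,70],[0,-12,0,0,70],[0,-12,0,0,70],[0,-12,0,0,70],[0,-12,0,0,70],[0,-12,0,0,70],[0,-12,0,0,70],[0,-12,0,0,70],[0,-12,0,0,70],[0,-12,0,0,70],[0,-12,0,0,70],[0,-12,0,0,70],[0,-12,0,0,70],[0,-12,0,0,70]]]'

```text
time: 24.85
tcp_pos: [496.9, 296.6, 160.6]
tool_rot: [0.995, 0.094, 0.031, 0.003]
force: [-0.1, 0.2, -1.1]
finger_gap: 70.3
```

```bash
python3 -c "
from h import *
tz();st(W['200']+(90,),W['200']+(30,))"
```

```text
zaxis 0.0625 0.0006 j [ 0.372  0.138  1.92  -0.026  1.024  0.196]
t 24.85 tcp [496.9 296.6 160.6] gap 70.3 F [-0.1  0.2 -1.1] yaw 10.84 tilt -0.998
(498.2, 277.3, 90) tool shift [-6.7 18.5 70.5]
(498.2, 277.3, 30) tool shift [-3.7 -0.7 59.9]
```

Emit:
arm_command --targets '[[[48,0,0,0,70],[48,0,0,0,70],[48,0,0,0,70],[0,0,0,0,70],[0,0,0,0,70]]]'

```text
time: 25.35
tcp_pos: [637.1, 328.8, 161.5]
tool_rot: [0.995, 0.096, 0.025, 0.004]
force: [-0.4, 0.2, -0.2]
finger_gap: 69.8
```

```bash
python3 -c "
from h import *
tz();st()"
```

```text
zaxis 0.0513 -0.0028 j [ 0.342  0.428  1.558 -0.022  1.108  0.159]
t 25.35 tcp [637.1 328.8 161.5] gap 69.8 F [-0.4  0.2 -0.2] yaw 11.05 tilt -0.9987
```

Emit:
arm_command --targets '[[[-15,2,0,0,70],[-15,2,0,0,70],[-15,2,0,0,70],[-15,2,0,0,70],[-15,2,0,0,70],[-15,2,0,0,70],[-15,2,0,0,70],[-15,2,0,0,70],[-15,2,0,0,70],[-10,0,0,0,70],[0,0,0,0,70]]]'

```text
time: 26.45
tcp_pos: [480.0, 283.1, 154.9]
tool_rot: [0.995, 0.098, 0.024, 0.004]
force: [-0.7, -0.3, -0.1]
finger_gap: 69.9
```

```bash
python3 -c "
from h import *
tz();st(W['200']+(90,),W['200']+(30,))"
```

```text
zaxis 0.0487 -0.0033 j [ 0.359  0.106  1.968 -0.024  1.024  0.176]
t 26.45 tcp [480.  283.1 154.9] gap 69.9 F [-0.7 -0.3 -0.1] yaw 11.22 tilt -0.9988
(498.2, 277.3, 90) tool shift [13.6  8.4 65.7]
(498.2, 277.3, 30) tool shift [-2.8 -0.8 59.9]
```

Fast outward strokes with slow returns cut the tilt. One more cycle.

Emit:
arm_command --targets '[[[46,4,0,0.6,70],[46,4,0,0.6,70],[46,4,0,0,70],[46,4,0,0,70],[0,0,0,0,70],[0,0,0,0,70],[-13,0,0,0,70],[-13,0,0,0,70],[-13,0,0,0,70],[-13,0,0,0,70],[-13,0,0,0,70],[-13,0,0,0,70],[-13,0,0,0,70],[-13,0,0,0,70],[-13,0,0,0,70],[-13,0,0,0,70],[-13,0,0,0,70],[-13,0,0,0,70]]]'

```text
time: 28.25
tcp_pos: [494.8, 274.9, 154.3]
tool_rot: [0.996, 0.09, 0.023, 0.004]
force: [0.8, -0.1, -0.2]
finger_gap: 70.3
```

```bash
python3 -c "
from h import *
tz();st(W['200']+(90,),W['200']+(30,))"
```

```text
zaxis 0.0457 -0.0034 j [ 0.335  0.127  1.946 -0.021  1.027  0.165]
t 28.25 tcp [494.8 274.9 154.3] gap 70.3 F [ 0.8 -0.1 -0.2] yaw 10.39 tilt -0.9989
(498.2, 277.3, 90) tool shift [ 0.9 -2.5 64.4]
(498.2, 277.3, 30) tool shift [-2.7 -0.7 59.9]
```

Good enough at 0.046. Descending on the 200.

Emit:
arm_command --targets '[[[0,-3,30,0,70],[-2,0,30,0,70],[-3,0,30,0,70],[-2,0,15,0,70],[0,0,0,0,70]]]'

```text
time: 28.75
tcp_pos: [486.3, 277.6, 50.3]
tool_rot: [0.995, 0.092, 0.026, 0.003]
force: [0.5, -0.5, -0.7]
finger_gap: 70.2
```

```bash
python3 -c "
from h import *
tz();st(W['200']+(29,))"
```

```text
zaxis 0.0522 -0.0005 j [ 0.345  0.266  2.007 -0.025  0.82   0.176]
t 28.75 tcp [486.3 277.6  50.3] gap 70.2 F [ 0.5 -0.5 -0.7] yaw 10.63 tilt -0.9986
(498.2, 277.3, 29) tool shift [10.6  2.2 21.8]
```

Emit:
arm_command --targets '[[[11,2,8,0,70],[0,0,9,0,70],[0,0,5,0,60]]]'

```text
time: 29.05
tcp_pos: [498.2, 278.6, 31.4]
tool_rot: [0.995, 0.093, 0.028, 0.002]
force: [-0.5, 0.9, 0.8]
finger_gap: 60.3
```

```bash
python3 -c "
from h import *
tz();st(W['200']+(29,))"
```

```text
zaxis 0.056 0.0011 j [ 0.339  0.317  1.986 -0.025  0.786  0.17 ]
t 29.05 tcp [498.2 278.6  31.4] gap 60.3 F [-0.5  0.9  0.8] yaw 10.71 tilt -0.9984
(498.2, 277.3, 29) tool shift [-0.4  1.2  2.4]
```

Emit:
arm_command --targets '[[[0,0.5,1.5,0,45],[0,0,0,0,28],[0,0,0,0,28],[0,0,0,0,28],[0,0,0,0,28]]]' --squeeze 50

```text
time: 29.55
tcp_pos: [497.3, 278.2, 30.7]
tool_rot: [0.995, 0.093, 0.028, 0.002]
force: [-0.0, -0.2, -2.3]
finger_gap: 31.5
```

```bash
python3 -c "
from h import *
tz();st(S['200']+(150,))"
```

```text
zaxis 0.0559 0.0012 j [ 0.339  0.316  1.988 -0.025  0.784  0.169]
t 29.55 tcp [497.3 278.2  30.7] gap 31.5 F [-0.  -0.2 -2.3] yaw 10.74 tilt -0.9984
(547.5, -170.3, 150) tool shift [ -27.6  451.1 -116.8]
```

Emit:
arm_command --targets '[[[1,0,-12,0,28],[2,0,-40,0,28],[3,0,-40,0,28],[45,10,-22,0,28],[46,15,0,0,28],[46,20,0,0,28],[0,45,0,0,28],[0,45,0,0,28],[-5,45,0,0,28],[-5,45,0,0,28],[-5,45,0,0,28],[-5,45,0,0,28],[-5,45,0,0,28],[-10,45,0,0,28],[-10,30,0,0,28],[-10,20,0,0,28],[-10,0,0,0,28],[0,0,0,0,28]]]'

```text
time: 31.35
tcp_pos: [652.4, -171.6, 164.0]
tool_rot: [0.995, 0.095, 0.027, 0.003]
force: [0.3, -0.0, -1.8]
finger_gap: 31.3
```

```bash
python3 -c "
from h import *
tz();st(S['200']+(100,),S['200']+(45,))"
```

```text
zaxis 0.0549 -0.0016 j [-0.415  0.334  1.677  0.023  1.079 -0.616]
t 31.35 tcp [ 652.4 -171.6  164. ] gap 31.3 F [ 0.3 -0.  -1.8] yaw 10.96 tilt -0.9985
(547.5, -170.3, 100) tool shift [-106.   -22.    58.1]
(547.5, -170.3, 45) tool shift [-2.9 -0.7 54.9]
```

Emit:
arm_command --targets '[[[-14,-3,7,0.6,28],[-14,-3,7,0,28],[-14,-3,7,0,28],[-14,-3,7,0,28],[-14,-3,7,0,28],[-14,-3,7,0,28],[-14,-3,7,0,28],[-8,0,7,0,28],[0,0,0,0,28]]]'

```text
time: 32.25
tcp_pos: [546.1, -157.9, 103.2]
tool_rot: [0.995, 0.096, 0.03, 0.002]
force: [0.2, -0.2, -2.7]
finger_gap: 31.5
```

```bash
python3 -c "
from h import *
tz();st(S['200']+(45,))"
```

```text
zaxis 0.0599 0.0017 j [-0.472  0.193  1.977  0.036  0.919 -0.686]
t 32.25 tcp [ 546.1 -157.9  103.2] gap 31.5 F [ 0.2 -0.2 -2.7] yaw 11.08 tilt -0.9982
(547.5, -170.3, 45) tool shift [-4.4 11.9 58.1]
```

Emit:
arm_command --targets '[[[-1,12,10,0,28],[-1,0,14,0,28],[-1,0,14,0,28],[0,0,0,0,28]]]'

```text
time: 32.65
tcp_pos: [550.6, -171.3, 63.5]
tool_rot: [0.995, 0.097, 0.032, 0.003]
force: [0.0, -0.2, -2.0]
finger_gap: 31.2
```

```bash
python3 -c "
from h import *
tz();st(S['200']+(45,))
r=env.read_camera('scene');a=r['frame'][130:210,275:355]
cv2.imwrite('pics/s9.png',cv2.resize(a,(560,560),interpolation=cv2.INTER_CUBIC))
p=env.observe()['tcp_pos']
for d in (-31,13): print(pr(r,p+[0,0,d],275,130,7))
print(pr(r,S['200']+(15,),275,130,7))"
```

```text
zaxis 0.0637 0.0002 j [-0.49   0.269  1.973  0.04   0.844 -0.71 ]
t 32.65 tcp [ 550.6 -171.3   63.5] gap 31.2 F [ 0.  -0.2 -2. ] yaw 11.15 tilt -0.998
(547.5, -170.3, 45) tool shift [-4.  -1.8 18.2]
(np.float64(242.0), np.float64(299.6))
(np.float64(248.2), np.float64(215.9))
(np.float64(245.3), np.float64(336.6))
```

View pics/s9.png

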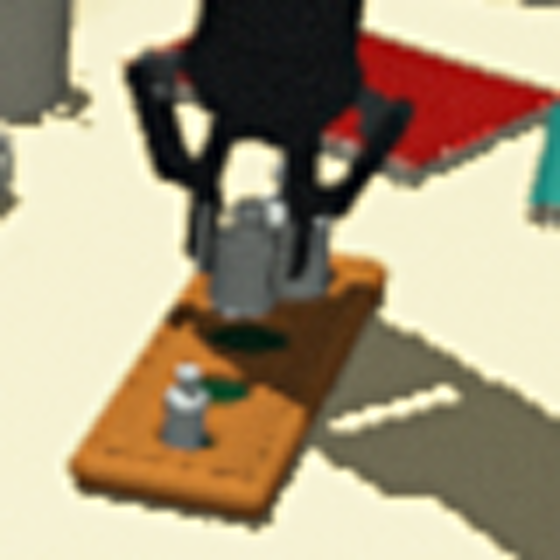

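The 200's foot is centred at about (245,300), predicted (242,300), and its recess is at (247,337). Lowering.

Emit:
arm_command --targets '[[[-3,-1.5,6,0,28],[-1,0,7,0,28],[-0.5,0,6,0,28],[0,0,2,0,28]]]'

```text
time: 33.1
tcp_pos: [549.3, -171.7, 48.7]
tool_rot: [0.995, 0.098, 0.031, 0.003]
force: [-8.0, 1.0, 11.0]
finger_gap: 31.7
```

```bash
python3 -c "
from h import *
tz();st(S['200']+(45,))"
```

```text
zaxis 0.063 0.0001 j [-0.491  0.292  1.978  0.041  0.817 -0.715]
t 33.1 tcp [ 549.3 -171.7   48.7] gap 31.7 F [-8.  1. 11.] yaw 11.25 tilt -0.998
(547.5, -170.3, 45) tool shift [-1.7 -1.7  3.6]
```

Contact is on the chamfer, pushing towards −x. I'll ease inward and down.

Emit:
arm_command --targets '[[[-2.5,-1.5,1,0,28],[-1,0,3,0,28],[-0.5,0,2,0,28]]]'

```text
time: 33.4
tcp_pos: [546.8, -171.7, 44.5]
tool_rot: [0.995, 0.098, 0.033, 0.004]
force: [-2.8, 1.5, 10.7]
finger_gap: 31.0
```

```bash
python3 -c "
from h import *
tz();st(S['200']+(45,))"
```

```text
zaxis 0.0669 -0.002 j [-0.494  0.292  1.987  0.042  0.803 -0.718]
t 33.4 tcp [ 546.8 -171.7   44.5] gap 31.0 F [-2.8  1.5 10.7] yaw 11.28 tilt -0.9978
(547.5, -170.3, 45) tool shift [ 1.  -1.2 -0.5]
```

Emit:
arm_command --targets '[[[0,0,0,0,38],[0,0,0,0,48],[0,0,0,0,60],[0,0,0,0,70],[2,0,-25,0,70],[3,0,-40,0,70],[3,0,-40,0,70],[0,0,-8,0,70],[0,0,0,0,70]]]'

```text
time: 34.3
tcp_pos: [546.1, -169.5, 158.3]
tool_rot: [0.995, 0.098, 0.031, 0.003]
force: [-0.1, 0.1, 0.0]
finger_gap: 70.0
```

```bash
python3 -c "
from h import *
tz();st(W['100']+(140,))
r=env.read_camera('scene');a=r['frame'][130:210,275:355]
cv2.imwrite('pics/s10.png',cv2.resize(a,(560,560),interpolation=cv2.INTER_CUBIC))
for z in (14,20):print(pr(r,S['200']+(z+54,),275,130,7),pr(r,S['200']+(z+36,),275,130,7))"
```

```text
zaxis 0.0632 0.0001 j [-0.491  0.123  1.942  0.035  1.021 -0.704]
t 34.3 tcp [ 546.1 -169.5  158.3] gap 70.0 F [-0.1  0.1  0. ] yaw 11.24 tilt -0.998
(595.5, 119.8, 140) tool shift [ 103.5 -274.4   21.4]
(np.float64(252.7), np.float64(236.7)) (np.float64(250.2), np.float64(271.0))
(np.float64(253.6), np.float64(225.1)) (np.float64(251.0), np.float64(259.6))
```

View pics/s10.png

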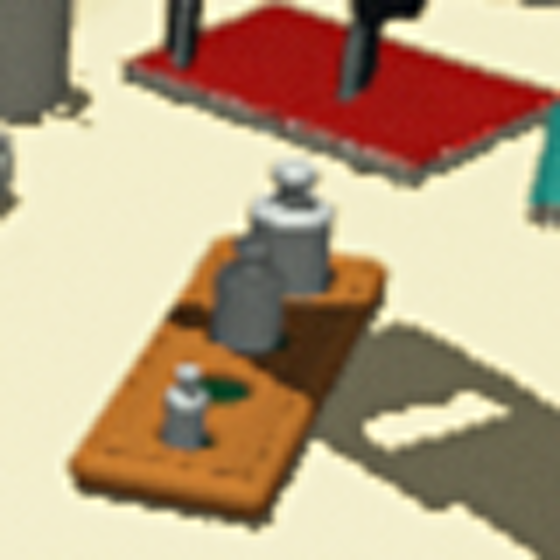

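The 200 is seated (knob top at about y 237, as predicted). Now the 100.

Emit:
arm_command --targets '[[[35,-35,0,0.9,65],[35,-40,0,0,65],[35,-40,0,0,65],[0,-40,2,0,65],[0,-40,2,0,65],[0,-40,4,0,65],[0,-38,5,0,65],[0,0,0,0,65]]]'

```text
time: 35.15
tcp_pos: [594.9, 124.5, 129.3]
tool_rot: [0.996, 0.086, 0.019, 0.001]
force: [0.2, 0.6, 0.0]
finger_gap: 64.7
```

```bash
python3 -c "
from h import *
tz();st(W['100']+(80,),W['100']+(28,))"
```

```text
zaxis 0.0383 0.0021 j [ 3.900e-02  2.460e-01  1.858e+00  1.000e-03  1.000e+00 -1.330e-01]
t 35.15 tcp [594.9 124.5 129.3] gap 64.7 F [0.2 0.6 0. ] yaw 9.84 tilt -0.9993
(595.5, 119.8, 80) tool shift [-2.1  4.5 49.3]
(595.5, 119.8, 28) tool shift [-2.  -0.2 52. ]
```

Position is good and the tilt is down to 0.038. Descending.

Emit:
arm_command --targets '[[[-1,4.5,25,0,60],[-1,0,30,0,60],[-1,0,25,0,60],[-1,0,10,0,60],[0,0,0,0,60]]]'

```text
time: 35.65
tcp_pos: [590.6, 118.7, 28.4]
tool_rot: [0.996, 0.087, 0.013, 0.001]
force: [-0.1, -0.0, -0.1]
finger_gap: 60.0
```

```bash
python3 -c "
from h import *
tz();st(W['100']+(27,))"
```

```text
zaxis 0.027 0.0007 j [ 0.03   0.388  1.895 -0.     0.832 -0.144]
t 35.65 tcp [590.6 118.7  28.4] gap 60.0 F [-0.1 -0.  -0.1] yaw 10.0 tilt -0.9996
(595.5, 119.8, 27) tool shift [ 5.  -0.3  1.5]
```

Emit:
arm_command --targets '[[[5,0,1,0,50],[0,0,0,0,35],[0,0,0,0,20],[0,0,0,0,20],[0,0,0,0,20],[0,0,0,0,20]]]' --squeeze 50

```text
time: 36.25
tcp_pos: [598.6, 118.8, 31.2]
tool_rot: [0.996, 0.087, 0.016, 0.001]
force: [-0.4, 0.0, -1.3]
finger_gap: 24.5
```

```bash
python3 -c "
from h import *
tz();st(S['100']+(140,))"
```

```text
zaxis 0.0326 0.0007 j [ 0.03   0.396  1.878 -0.     0.836 -0.143]
t 36.25 tcp [598.6 118.8  31.2] gap 24.5 F [-0.4  0.  -1.3] yaw 9.95 tilt -0.9995
(537.5, -114.3, 140) tool shift [ -96.9  219.6 -110.9]
```

Emit:
arm_command --targets '[[[1,0,-12,0,20],[1,0,-40,0,20],[2,0,-40,0,20],[10,30,-18,0,20],[0,45,0,0,20],[-20,45,0,0,20],[-20,40,0,0,20],[-20,35,0,0,20],[-20,20,0,0,20],[-15,5,0,0,20],[-10,0,0,0,20],[0,0,0,0,20]]]'

```text
time: 37.45
tcp_pos: [544.6, -120.8, 155.6]
tool_rot: [0.996, 0.089, 0.023, 0.004]
force: [-0.2, -0.1, -1.0]
finger_gap: 24.1
```

```bash
python3 -c "
from h import *
tz();st(S['100']+(70,),S['100']+(45,))"
```

```text
zaxis 0.0467 -0.0036 j [-0.407  0.103  1.969  0.018  1.025 -0.594]
t 37.45 tcp [ 544.6 -120.8  155.6] gap 24.1 F [-0.2 -0.1 -1. ] yaw 10.25 tilt -0.9989
(537.5, -114.3, 70) tool shift [-9.7 -8.6 85.1]
(537.5, -114.3, 45) tool shift [-1.1 -0.3 25. ]
```

Emit:
arm_command --targets '[[[-8,-8,20,0,20],[-1,0,25,0,20],[-1,0,22,0,20],[-1,0,12,0,20],[0,0,0,0,20]]]'

```text
time: 37.95
tcp_pos: [539.3, -109.2, 76.7]
tool_rot: [0.995, 0.093, 0.027, 0.004]
force: [-0.1, 0.3, -2.2]
finger_gap: 23.9
```

```bash
python3 -c "
from h import *
tz();st(S['100']+(45,))"
```

```text
zaxis 0.0541 -0.0037 j [-0.392  0.199  2.029  0.023  0.863 -0.592]
t 37.95 tcp [ 539.3 -109.2   76.7] gap 23.9 F [-0.1  0.3 -2.2] yaw 10.67 tilt -0.9985
(537.5, -114.3, 45) tool shift [-4.4  4.3 31.6]
```

Emit:
arm_command --targets '[[[-4,4.5,6,0,20],[-1,0,10,0,20],[-1,0,6,0,20],[0,0,0,0,20]]]'

```text
time: 38.35
tcp_pos: [537.5, -114.9, 55.5]
tool_rot: [0.995, 0.094, 0.029, 0.005]
force: [0.4, -0.9, -1.3]
finger_gap: 23.8
```

```bash
python3 -c "
from h import *
tz();st(S['100']+(45,))"
```

```text
zaxis 0.0586 -0.0053 j [-0.403  0.231  2.038  0.025  0.816 -0.607]
t 38.35 tcp [ 537.5 -114.9   55.5] gap 23.8 F [ 0.4 -0.9 -1.3] yaw 10.78 tilt -0.9983
(537.5, -114.3, 45) tool shift [-0.5 -0.8 10.5]
```

Emit:
arm_command --targets '[[[-2,-0.5,5,0,20],[-1,0,4,0,20],[-0.5,0,4,0,20]]]'

```text
time: 38.65
tcp_pos: [535.7, -115.9, 42.9]
tool_rot: [0.995, 0.094, 0.03, 0.006]
force: [-0.5, -0.1, 19.7]
finger_gap: 24.0
```

```bash
python3 -c "
from h import *
tz();st(S['100']+(45,))"
```

```text
zaxis 0.0616 -0.0066 j [-0.406  0.249  2.046  0.026  0.787 -0.611]
t 38.65 tcp [ 535.7 -115.9   42.9] gap 24.0 F [-0.5 -0.1 19.7] yaw 10.77 tilt -0.9981
(537.5, -114.3, 45) tool shift [ 2.2 -1.2 -2. ]
```

Fully down with a purely vertical reaction. Release and back off.

Emit:
arm_command --targets '[[[0,0,0,0,32],[0,0,0,0,42],[0,0,0,0,55],[0,0,0,0,60],[2,0,-25,0,60],[3,0,-40,0,60],[3,0,-40,0,60],[0,20,-35,0,60],[0,45,-20,0,60],[0,45,0,0,60],[0,45,0,0,60],[0,45,0,0,60],[0,45,0,0,60],[0,0,0,0,60],[0,0,0,0,60]]]'

```text
time: 40.15
tcp_pos: [580.9, -362.3, 215.5]
tool_rot: [0.995, 0.095, 0.031, 0.008]
force: [0.4, 0.4, -0.3]
finger_gap: 60.0
```

```bash
python3 -c "
from h import *
st()
r=env.read_camera('scene');a=r['frame'][130:210,275:355]
t=env.read_camera('top');cv2.imwrite('pics/top9.png',t['frame'])
b=t['frame'][185:245,278:378]
q=lambda i,w:cv2.resize(i,w,interpolation=cv2.INTER_CUBIC)
cv2.imwrite('pics/s11.png',np.vstack([q(a,(400,400))[130:370,:],]) if 0 else np.hstack([q(a,(400,400)),np.vstack([q(b,(400,240)),np.zeros((160,400,3),np.uint8)])]))
for k,h in (('500',66),('200',54),('100',46),('50',38)):print(k,pr(r,S[k]+(14+h,),275,130,5),'top',[ (np.float64(v)) for v in pr(t,S[k]+(14+h,),278,185,4)], 'seat+6',pr(r,S[k]+(20+h,),275,130,5))"
```

```text
t 40.15 tcp [ 580.9 -362.3  215.5] gap 60.0 F [ 0.4  0.4 -0.3] yaw 10.97 tilt -0.9979
500 (np.float64(206.5), np.float64(114.1)) top [np.float64(315.4), np.float64(97.7)] seat+6 (np.float64(207.1), np.float64(106.0))
200 (np.float64(180.4), np.float64(168.9)) top [np.float64(227.4), np.float64(113.3)] seat+6 (np.float64(181.0), np.float64(160.7))
100 (np.float64(156.9), np.float64(216.3)) top [np.float64(152.5), np.float64(126.9)] seat+6 (np.float64(157.5), np.float64(207.9))
50 (np.float64(134.4), np.float64(261.7)) top [np.float64(87.0), np.float64(138.4)] seat+6 (np.float64(135.0), np.float64(253.2))
```

View pics/s11.png

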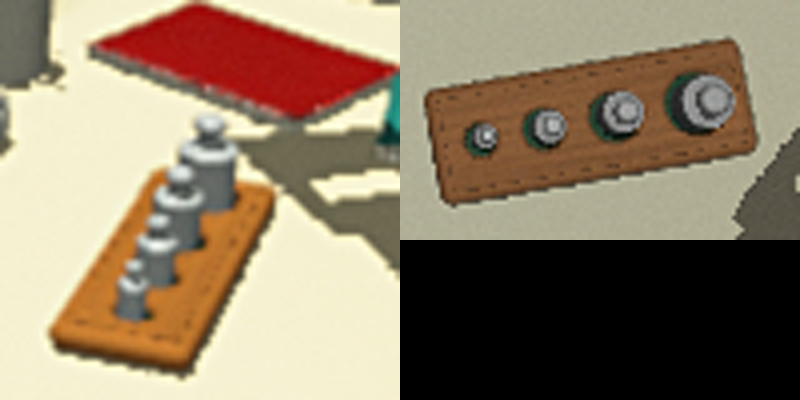

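All four knob tops sit within about 2 px of the fully seated predictions, and the top view shows them in size order. I'll check numerically that the bystanders haven't moved, then hand in.

```bash
python3 -c "
from h import *
a=cv2.imread('pics/top0.png',0).astype(np.float32);b=cv2.imread('pics/top9.png',0).astype(np.float32)
for n,(u,v,k) in dict(jar=(246,150,14),timer=(285,144,15),dish=(148,240,14)).items():
    s=np.s_[v-k:v+k,u-k:u+k]; print(n,cv2.phaseCorrelate(a[s],b[s])[0],abs(a[s]-b[s]).mean())
env.hand_in()"
```

```text
jar (-0.020772719465387723, 0.08358779145378747) 13.033163
timer (-0.03483166762455525, -0.052114200726780524) 12.402223
dish (-0.027359135507463606, 0.06066896982007286) 11.897959
the job is handed in; nothing more can be done
```

I put all four weights back in their recesses in order of size, with none knocked over, and handed the job in at about 40 s. The hand-in reports no verdict, so these are my own last checks:

- **Seating:** in the scene view, all four knob tops are within about 2 px of where fully seated weights should be. A weight left standing on the block face would show about 8 px higher.
- **Position:** each weight looks upright. The top view shows them a little off-centre, by an amount that fits the 3 mm play in the recesses.
- **Bystanders:** the jar, timer and petri dish shifted by less than 0.1 px in the top view, which is under 0.3 mm. Their patches differed in brightness by about 12 grey levels between the two pictures. I did not look into this.
- **Arm:** clear of everything, at about 215 mm height with the gripper open.

**What didn't go smoothly:**
- The first grip on the 500 g weight was too high, so I released it and gripped again lower.
- The tool drifted up to about 0.07 rad off vertical during the moves, and I could only partly correct that.
- The 200 g weight touched the edge of its recess (about 14 N) before going in.

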